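# Shut the dice-pen gate and tug-test its catch

### The job

Slide the wooden gate of the dice pen shut until its spring catch snaps in behind the gate's tooth, without ramming it against the cork bumper. Then tug the gate back towards open with a steady pull of about 10 N for about a second (never much more) to prove that the catch holds, and let go, leaving the gate latched. Touch only the gate and leave the catch and the things in the pen as they are.

Things in the scene. Friction and masses are not known exactly. Their poses are not given: they have to be found in the camera images.
- pen: Low open wooden dice pen fixed on the marble shelf; 180 (x) x 280 (y) mm, walls 8 mm thick with tops 45 mm above the shelf, floor 6 mm thick. Origin: centre of its underside. Its front (local -x) looks roughly to the robot. The gate runs along local y in a track 105 mm in front of the origin: +y opens, -y closes.
- gate (a joint): Gate opening, m: 0 = leading end touching the bumper; grows towards the pen's local +y, to 0.09. Panel 12 x 150 mm, top 45 mm above the shelf; stays where left, drags 1.5 N. Shutting it, the tooth lifts the bolt somewhere below 0.035 (push up to about 11 N) and passes it; by 0.003 the bolt has always dropped. Latched play: from 0 (bumper) to the bolt, which differs each time: 0.003 to 0.011.
- grip (a point): Centre of the gate's wooden handle, an upright square-edged post on top of the panel: 16 mm thick (pen local x), 22 mm wide (local y, the sliding direction), standing from 43 to 95 mm above the shelf; this point is 78 mm above the shelf and moves with the gate. Clear to either side for an open gripper from above.
- tooth (a point): Steel tooth, 9 mm high, on top of the gate near its leading (local -y) end, 108 mm from the handle; ramp of 30 degrees on its leading side, upright on its back. This point: centre of its underside, 45 mm above the shelf.
- catch: Steel spring catch over the closing end of the gate, on a bracket: housing 26 x 30 x 18 mm, top 83 mm above the shelf. The bolt hangs from it in a worn slot, up to 4 mm to either side of its middle. Origin on the shelf under the housing, at pen local x -105, y -43 mm. Tugged, the tooth bears on it: it takes the pull less the 1.5 N drag and yields about 1 mm for 8 N.
- bolt (a joint): How far the catch's bolt is lifted, m: 0 = down, 0.008 = riding on top of the tooth. Its spring pushes it down with about 2.5 N (down) to 4 N (lifted). A round steel bar of 10 mm diameter on a stem with a small button on top.
- bumper: Cork bumper 16 mm in diameter at the closing end of the track, 28 mm above the shelf, springy: about 4 N per mm, up to 6 mm. Origin: on the shelf under its centre, 10 mm behind its face.
- die: Yellow pearly die, 18 mm, loose in the pen; origin: centre of its underside. Leave alone.
- coaster: Round sandstone coaster, 80 mm across, 8 mm thick, loose in the pen; origin: centre of its underside. Leave alone.
- token: Copper token shaped as a small bell, 32 mm across, 31 mm high, loose in the pen; origin: centre of its underside. Leave alone.
- owl: Chunky brown ceramic owl figure, 54 mm across, 72 mm high, loose in the pen; origin: centre of its underside. Leave alone.

How it is judged (in metres and radians):
On the way, in this order (a step that is already met when the one before it is completed fails the run):
1. the gate is shut and the bolt has dropped behind its tooth (value of joint gate below 0.015 m and value of joint bolt below 0.002 m), for 0.1 s.
2. the latched gate is tugged back so that the catch carries 6 to 13 N, kept up for 0.5 s (all of step 1 and contact force between catch and anything else between 6 and 13 N), for 0.5 s.
At the end, for the whole second after the job is handed in: The gate is shut and at rest, less than 15 mm open, with the bolt down behind the tooth (lifted less than 2 mm), and not pressed into the bumper (under 2.5 N) (all of step 1 and velocity of joint gate between -0.005 and 0.005 m/s and contact force between bumper and anything else below 2.5 N); the robot touches nothing.
It fails at once if the catch is overloaded: tugged with more than 18 N on it (contact force between catch and anything else above 18 N).
It fails at once if the gate is rammed into the cork bumper with more than 20 N (contact force between bumper and anything else above 20 N).
It fails at once if the gripper touches the catch (contact force between the fingers and catch above 1 N).
It fails at once if a thing in the pen is shifted by more than 15 mm (distance of any of die, coaster, token, owl from where it was at the start of the episode above 0.015 m).
It also fails if it takes over 70 s, if anything falls off the work surface, if the arm or the gripper's body presses on something with over 40 N, if the wrist force passes 120 N, or if a joint passes its speed limit or range.

### The arm

A 6-joint arm with a two-finger parallel gripper is mounted at the origin on the work surface. World frame = base frame: x ahead of the robot, y to its left, z up, the work surface at z = 0. Lengths are in mm, angles in rad, forces in N, time in s.
With the tool pointing down it reaches from about 225 to 725 mm from the base axis. Payload 3.1 kg.
Tool frame: the origin (TCP) lies at the very end of the fingers, on their centre line; the grasp point (between the pads) lies 19 mm behind it; z points along the fingers, y is the line along which they close (so a half turn about z gives the same grasp; the last joint's range is limited). The gripper opens to 85 mm and grips with 20 to 120 N. Pads are 22 mm wide; open, the fingers measure 114 mm over their backs; the gripper's body (76 mm by 85 mm) begins 54 mm behind the grasp point. The pads swing forward as they close: fully open they stand 13 mm farther back than shut.
Start: joints at [1.19, 0.048, 0.099, 1.622, 0, 1.443], TCP at [131.318, 508.304, 231.312] pointing down, gripper open.
Joint ranges: [-2.91, 2.91], [-0.99, 1.94], [-1.21, 1.42], [-2.12, 2.29], [-1.49, 1.47], [-3.14, 3.14]. Speed limits (rad/s): [2.79, 2.79, 3.14, 3.14, 3.14, 3.14].

### API

Orientations are given as a rotation vector (axis times angle).
In Python, from cell import get_obs, cams, env gives the robot as it stands.
- The arm moves only by the tool step_arm, never from a script. Its argument "deltas" is a list that holds one entry, the list of rows, each a list of 4 numbers: the shift along the tool's x, y, z in m, then the turn about the tool's z in degrees. In form: [[[tx, ty, tz, yaw], ...]]. A call has exactly 5 rows; each row shifts and turns the commanded pose from where the row before left it, along the tool's axes as they then stand; what a row does not reach is not made up. A row lasts 1/10 s, in which the tool goes at most 50 mm and 8.59 degrees, less where a joint would pass 70% of its speed; a pose out of reach is approached as far as the arm can. A call is refused whole if a number of a shift passes 0.05 or a number of a turn 8.59, either way. A call with a gripper value outside its range is refused whole. "grip" is the opening in per cent of the stroke, from 0 (shut) to 100 (fully open), set as the call begins (left out, the last holds). The fingers move at their own pace and stop on an object; the grip force is fixed at half the most. Time passes only in rows, so rows that do not move let the fingers close, or fill a call up. It gives the time, the measured TCP pose, the force and the opening at its end, in the units of the state.
- get_obs(): the state, without advancing time (a new reading comes with each control period).
- cams.camera(name): name is "scene" or "top"; returns a dict with "img" (480x640x3 uint8, blue, green, red), "mtx" (3x3 intrinsics, pixels), "eye" and "rotation" of the camera in the world. Camera axes: x right, y down, z forward; pixel columns grow to the right and rows downward; lengths in mm; the calibration is good to about 2 mm. A picture is of the moment at which its call begins. There is no depth.
- env.close_job(): hands the job in, once; it reports no verdict.
Trained networks look in a picture, given as the dict that the camera call returned (one of the last four; its "shot" number tells which), for a name from the list of things; names that differ only in an ending like _2 or _b are one class to them, and where a whole thing is asked for, a point or a joint stands for the part that bears it (a point fixed in the world has none). Each returns a list of dicts, best first, with "conf" (0 to 1); they miss things now and then, are a little off and sometimes report something else, mostly with a low value. They report only what shows in the picture. A call takes as long as a camera call.
- cams.spot_in(picture, thing): "location" ([x, y, z] in mm, in world coordinates, good to about 4 mm: the middle of the surface that is visible of it).
- cams.silhouettes(picture, thing): "pixels" (480x640 bool, what is visible of it).
- cams.landmark_of(picture, thing): "location" ([x, y, z] in mm, in world coordinates, good to about 4 mm: a listed point, or the origin of a listed thing).
The state is a dict: "time_s": time; "qpos": joint angles; "qvel": joint speeds; "effort": joint torques, N m; "tool_pos": TCP position; "tcp_rot": TCP orientation; "force": force on the tool from outside, world axes, zero at the start; "wrist_torque": the same for the moment, N m; "gripper_width": finger opening in mm.
Only numpy, scipy, OpenCV 4.12 (cv2) and the standard library are available. Lean on these libraries where they do the work, as an engineer would, in place of code of your own. Each camera call takes 0.05 s, during which the arm holds its last target. There are 200 camera calls.

## Working session

There is one attempt and no reset: what is moved stays moved. The work goes in short steps, Python scripts to look and compute and a tool call to move; the robot and the scene stay as the last step left them, time stands still between calls to the robot, and variables do not carry over. Pictures are saved under pics/ and viewed, on a budget of 10 in all, crops included, one or two more only if the job needs it, and the job is handed in when it is done.

Besides the shell and the picture viewer there is one more tool, called after "Call:" by a JSON object that holds its "api" and its "payload", one argument or row to a line. step_arm: Moves the arm, as the interface text tells. Its arguments: {"type":"object","properties":{"deltas":{"type":"array"},"grip":{"type":"number"}},"required":["deltas"]}

```bash
mkdir -p pics; cat > h.py <<'E'
import numpy as np,cv2
from cell import get_obs,cams,env
from scipy.spatial.transform import Rotation as R
def pix(c,p):
    r=np.array(c["rotation"]);e=np.array(c["eye"])
    q=c["mtx"]@(r.T@(np.array(p)-e));return q[:2]/q[2]
def ray(c,uv,z):
    r=np.array(c["rotation"]);e=np.array(c["eye"])
    d=r@np.linalg.inv(c["mtx"])@np.array([uv[0],uv[1],1.]);return e+d*(z-e[2])/d[2]
E
python3 - <<'E'
from h import *
o=get_obs();print(o)
print(R.from_rotvec(o["tcp_rot"]).as_matrix().round(3))
for n in("scene","top"):
    c=cams.camera(n);cv2.imwrite(f"pics/{n}0.png",c["img"]);print(n,np.array(c["eye"]).round(),np.array(c["rotation"]).round(3).tolist())
    for t in("pen","grip","tooth","catch","bumper","gate"):
        for d in cams.landmark_of(c,t)[:2]:print(t,np.round(d["location"],1),round(d["conf"],2),pix(c,d["location"]).round())
E
```

```text
{'time_s': 0.0, 'qpos': array([1.19021011e+00, 4.87340984e-02, 9.75973784e-02, 1.62198484e+00,
       1.91783221e-05, 1.44299145e+00]), 'qvel': array([-0.00166079, -0.00108992, -0.00143755,  0.00052526,  0.00081746,
        0.00076431]), 'effort': array([ 1.09193975e-04, -3.38789248e+01,  3.20011961e+01,  2.03813083e-02,
       -2.84430444e-04,  1.70759641e-06]), 'tool_pos': array([131.08448245, 507.74943641, 230.1255792 ]), 'tcp_rot': array([-0.39593541, -3.11593276,  0.00352684]), 'force': array([ 0.08550432, -0.06848405,  0.37935411]), 'wrist_torque': array([ 0.02489534, -0.00726287,  0.00319643]), 'gripper_width': 85.38777751531713}
[[-0.968  0.25  -0.001]
 [ 0.25   0.968 -0.002]
 [ 0.    -0.002 -1.   ]]
scene [963. 305. 531.] [-1.015, -2.47, 1.016]Traceback (most recent call last):
  File "<stdin>", line 7, in <module>
  File "h.py", line 6, in pix
    q=c["mtx"]@(r.T@(np.array(p)-e));return q[:2]/q[2]
      ~~~~~~~~^^~~~~~~~~~~~~~~~~~~~~
ValueError: matmul: Input operand 1 does not have enough dimensions (has 0, gufunc core with signature (n?,k),(k,m?)->(n?,m?) requires 1)
```

```bash
sed -i 's/r=np.array(c\["rotation"\])/r=R.from_rotvec(np.array(c["rotation"])).as_matrix()/' h.py
python3 - <<'E'
from h import *
for n in("scene","top"):
    c=cams.camera(n);cv2.imwrite(f"pics/{n}0.png",c["img"]);print(n,np.array(c["eye"]).round(),R.from_rotvec(c["rotation"]).as_matrix()[:,2].round(2),c["mtx"][0][0])
    for t in("pen","grip","tooth","catch","bumper","gate","owl"):
        for d in cams.landmark_of(c,t)[:2]:print(t,np.round(d["location"],1),round(d["conf"],2),pix(c,d["location"]).round())
E
```

```text
scene [963. 305. 531.] [-0.49 -0.5  -0.71] 588.0514931531565
pen [673.5 -34.7   1.4] 0.59 [306. 287.]
grip [567.4  94.3  76.1] 0.61 [460. 253.]
tooth [566.5 -14.4  46. ] 0.94 [383. 223.]
bumper [ 569.9 -115.6   -5.6] 0.55 [322. 215.]Traceback (most recent call last):
  File "<stdin>", line 5, in <module>
ValueError: it knows: bumper, catch, coaster, die, grip, owl, pen, token, tooth
```

View pics/scene0.png

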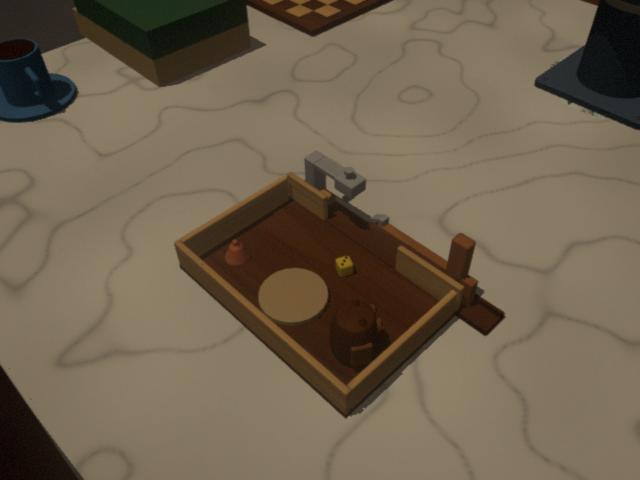

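The scene picture shows the pen. The handle post is at about (461,256), the tooth at (380,220) and the catch at (340,175). The gate is open, and this agrees with the networks. Next I'll take the top view.

```bash

python3 - <<'E'
from h import *
for n in("top","top","scene","scene"):
    c=cams.camera(n);print(n,np.array(c["eye"]).round())
    if n=="top":cv2.imwrite(f"pics/top0.png",c["img"])
    for t in("pen","grip","tooth","catch","bumper"):
        for d in cams.landmark_of(c,t)[:2]:print(t,np.round(d["location"],1),round(d["conf"],2),pix(c,d["location"]).round())
E
```

```text
top [516. -20. 800.]
pen [668.1 -27.    3.7] 0.73 [336. 213.]
grip [562.1  96.1  81.3] 0.94 [247. 281.]
tooth [562.6 -16.1  46.6] 0.57 [330. 281.]
catch [561.7 -72.    5.1] 0.82 [367. 283.]
top [516. -20. 800.]
pen [669.4 -23.6   3.9] 0.83 [334. 212.]
grip [559.4  94.2  77.8] 0.77 [248. 283.]
tooth [563.3 -15.7  47.2] 0.94 [329. 280.]
catch [564.4 -72.3   3.3] 0.8 [367. 281.]
catch [671.9 -26.4   1.9] 0.49 [336. 211.]
scene [963. 305. 531.]
pen [669.2 -32.3   1.6] 0.75 [310. 286.]
grip [563.6  94.3  76.3] 0.97 [462. 251.]
tooth [566.4 -14.6  45.8] 0.73 [382. 223.]
tooth [626.3 -17.6   6.4] 0.29 [345. 270.]
bumper [ 569.2 -114.9   -2.2] 0.5 [323. 213.]
scene [963. 305. 531.]
pen [ 6.679e+02 -3.050e+01  5.000e-01] 0.66 [312. 286.]
grip [566.2  92.   76.9] 0.58 [459. 251.]
tooth [566.3 -16.1  45.4] 0.87 [382. 223.]
bumper [ 567.8 -111.1   -2. ] 0.42 [326. 214.]
```

View pics/top0.png

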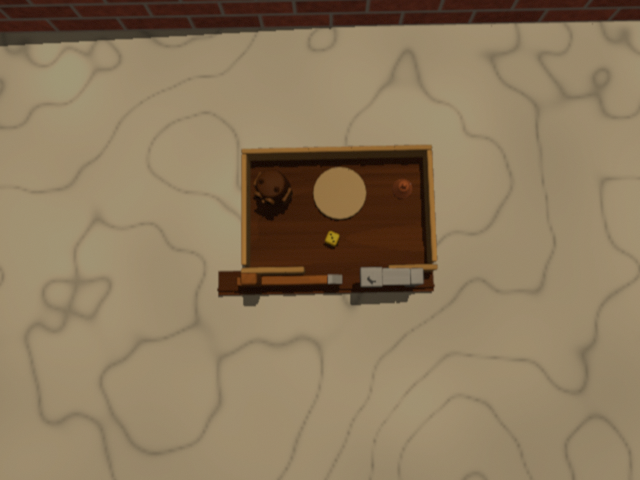

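The top view shows the handle at (247,279), the tooth at (335,279) and the catch at (372,277). The track runs almost along world y. Next I'll measure the yaw from the long pen walls.

```bash

python3 - <<'E'
from h import *
c=cams.camera("top")
im=cv2.GaussianBlur(c["img"],(3,3),0).astype(int);g=im.sum(2)
# outer back wall edge & tooth/handle
hsv=cv2.cvtColor(c["img"],cv2.COLOR_BGR2HSV)
wall=((hsv[...,1]>95)&(hsv[...,2]>95))
def fit(f):
    P=np.array(f);vx,vy,x,y=cv2.fitLine(P.astype(np.float32),cv2.DIST_HUBER,0,.01,.01).ravel();return np.array([x,y]),np.array([vx,vy])
def colmid(u,a,b):
    v=np.where(wall[a:b,u])[0];return a+v.mean() if 2<=len(v)<=12 else None
def rowmid(v,a,b):
    u=np.where(wall[v,a:b])[0];return a+u.mean() if 2<=len(u)<=12 else None
for nm,pts in(("back",[(u,colmid(u,142,158)) for u in range(255,422)]),("left",[(rowmid(v,236,252),v) for v in range(160,255)]),("right",[(rowmid(v,424,442),v) for v in range(160,255)])):
    pts=[p for p in pts if None not in p]
    if len(pts)<20:print(nm,len(pts));continue
    p,d=fit(pts);a=ray(c,p-60*d,45);b=ray(c,p+60*d,45);print(nm,len(pts),a.round(1),b.round(1),np.degrees(np.arctan2(*(b-a)[:2])).round(2))
s=cams.camera("scene")
for cc in (c,s):
  for t in("grip","tooth"):
    for d in cams.spot_in(cc,t)[:1]:print(t,np.round(d["location"],1),d["conf"])
E
```

```text
back 167 [756.5  57.3  45. ] [ 757.6 -118.5   45. ] 179.62
left 95 [761.1 108.1  45. ] [584.1 106.5  45. ] -90.53
right 95 [ 756.6 -164.1   45. ] [ 580.8 -165.3   45. ] -90.38
grip [562.   44.3  45.9] 0.63
tooth [562.3  42.5  46.1] 0.7
grip [569.9  74.5  41.9] 0.83
tooth [569.1  67.5  43.9] 0.64
```

Call:
{"api": "step_arm", "payload": {
  "deltas": [
    [[0,0,0,-7.5],[0,0,0,-7.5],[-0.028,-0.028,0,0],[-0.028,-0.028,0,0],[-0.028,-0.028,0,0]]
  ],
  "grip": 100
}}

```text
time_s: 2.4
tool_pos: [216.6, 424.3, 231.3]
tcp_rot: [-0.016, 3.141, 0.0]
force: [1.0, 0.1, 1.1]
gripper_width: 85.3
```

Call:
{"api": "step_arm", "payload": {
  "deltas": [
    [[-0.03,-0.029,0,0],[-0.03,-0.029,0,0],[-0.03,-0.029,0,0],[-0.03,-0.029,0,0],[-0.03,-0.029,0,0]]
  ]
}}

```text
time_s: 2.9
tool_pos: [368.4, 280.1, 231.5]
tcp_rot: [-0.014, 3.141, 0.001]
force: [-0.5, 1.3, 0.5]
gripper_width: 85.5
```

Call:
{"api": "step_arm", "payload": {
  "deltas": [
    [[-0.03,-0.029,0,0],[-0.03,-0.029,0,0],[-0.03,-0.029,0,0],[-0.03,-0.029,0,0],[0,0,0,0]]
  ]
}}

```text
time_s: 3.4
tool_pos: [491.4, 162.9, 230.5]
tcp_rot: [-0.005, 3.141, -0.003]
force: [-0.1, 0.7, 0.5]
gripper_width: 85.3
```

Call:
{"api": "step_arm", "payload": {
  "deltas": [
    [[-0.025,-0.024,0.02,0],[-0.025,-0.024,0.02,0],[-0.0225,-0.0215,0.02,0],[0,0,0.02,0],[0,0,0,0]]
  ]
}}

```text
time_s: 3.9
tool_pos: [559.2, 97.3, 147.4]
tcp_rot: [0.013, -3.134, 0.0]
force: [0.0, -0.5, 0.9]
gripper_width: 85.3
```

```bash

python3 - <<'E'
from h import *
o=get_obs();print(o["tool_pos"],o["tcp_rot"])
s=cams.camera("scene");t=cams.camera("top")
a=s["img"][130:370,250:570];b=t["img"][190:370,150:470]
cv2.imwrite("pics/a1.png",cv2.resize(np.vstack([a,b]),None,fx=1.4,fy=1.4))
E
```

```text
[559.16071783  97.32725684 147.35602361] [ 1.25779577e-02 -3.13383174e+00  3.32088363e-05]
```

View pics/a1.png

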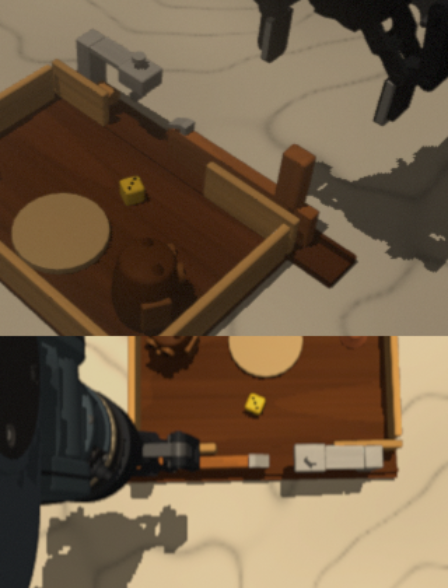

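The crops show the open gripper over the handle, with the fingers to either side along y. I'll let it settle and then go down.

Call:
{"api": "step_arm", "payload": {
  "deltas": [
    [[0,0,0,0],[0,0,0,0],[0,0,0,0],[0,0,0,0],[0,0,0,0]]
  ]
}}

```text
time_s: 4.5
tool_pos: [561.6, 97.8, 151.8]
tcp_rot: [-0.015, 3.141, 0.0]
force: [0.5, 0.5, 1.3]
gripper_width: 85.5
```

Call:
{"api": "step_arm", "payload": {
  "deltas": [
    [[-0.003,-0.003,0.02,0],[0,0,0.02,0],[0,0,0.02,0],[0,0,0.015,0],[0,0,0.01,0]]
  ]
}}

```text
time_s: 5.0
tool_pos: [563.8, 94.6, 64.7]
tcp_rot: [0.014, -3.14, 0.0]
force: [-0.5, 0.4, 0.0]
gripper_width: 85.3
```

Call:
{"api": "step_arm", "payload": {
  "deltas": [
    [[0,0,0.007,0],[0,0,0,0],[0,0,0,0],[0,0,0,0],[0,0,0,0]]
  ]
}}

```text
time_s: 5.5
tool_pos: [565.3, 94.7, 60.4]
tcp_rot: [-0.014, 3.14, 0.0]
force: [0.3, 0.7, 0.1]
gripper_width: 85.5
```

Call:
{"api": "step_arm", "payload": {
  "deltas": [
    [[0,0,0,0],[0,0,0,0],[0,0,0,0],[0,0,0,0],[0,0,0,0]]
  ],
  "grip": 24
}}

```text
time_s: 6.0
tool_pos: [564.6, 94.4, 59.5]
tcp_rot: [-0.014, 3.141, -0.001]
force: [-0.2, -0.6, 0.4]
gripper_width: 21.4
```

Call:
{"api": "step_arm", "payload": {
  "deltas": [
    [[0,0,0,0],[0,0,0,0],[0,0,0,0],[0,0,0,0],[0,0,0,0]]
  ],
  "grip": 10
}}

```text
time_s: 6.5
tool_pos: [564.6, 94.5, 59.5]
tcp_rot: [-0.014, 3.141, -0.001]
force: [-1.8, -1.7, 2.2]
gripper_width: 21.3
```

Gripped: the width reads 21.3, against 22 for the handle. I'll start closing.

Call:
{"api": "step_arm", "payload": {
  "deltas": [
    [[0,-0.004,0,0],[0,-0.008,0,0],[0,-0.008,0,0],[0,-0.006,0,0],[0,-0.004,0,0]]
  ]
}}

```text
time_s: 7.0
tool_pos: [564.8, 64.0, 59.5]
tcp_rot: [-0.013, 3.142, 0.001]
force: [-1.5, 1.3, 4.4]
gripper_width: 20.7
```

Call:
{"api": "step_arm", "payload": {
  "deltas": [
    [[0,-0.002,0,0],[0,-0.002,0,0],[0,-0.002,0,0],[0,-0.002,0,0],[0,0,0,0]]
  ]
}}

```text
time_s: 7.5
tool_pos: [564.9, 56.4, 59.5]
tcp_rot: [-0.014, 3.142, -0.001]
force: [-1.6, 0.4, 6.0]
gripper_width: 21.1
```

Call:
{"api": "step_arm", "payload": {
  "deltas": [
    [[0,-0.002,0,0],[0,-0.002,0,0],[0,-0.002,0,0],[0,-0.002,0,0],[0,-0.002,0,0]]
  ]
}}

```text
time_s: 8.0
tool_pos: [564.9, 48.6, 59.6]
tcp_rot: [-0.016, 3.141, 0.006]
force: [-2.5, 6.8, 5.8]
gripper_width: 21.4
```

Call:
{"api": "step_arm", "payload": {
  "deltas": [
    [[0,-0.001,0,0],[0,-0.001,0,0],[0,-0.001,0,0],[0,-0.001,0,0],[0,-0.001,0,0]]
  ]
}}

```text
time_s: 8.5
tool_pos: [565.0, 44.2, 59.6]
tcp_rot: [-0.017, 3.141, 0.007]
force: [-2.0, 6.9, 6.3]
gripper_width: 20.8
```

```bash

python3 - <<'E'
from h import *
s=cams.camera("scene");print(get_obs()["force"])
cv2.imwrite("pics/a2.png",cv2.resize(s["img"][140:260,280:440],None,fx=4,fy=4,interpolation=2))
for t in("tooth","grip","catch"):
    for d in cams.landmark_of(s,t)[:1]:print(t,np.round(d["location"],1),d["conf"])
E
```

```text
[-2.10370368  7.49311565  4.32511387]
tooth [566.6 -61.9  46.3] 0.64
grip [566.2  48.6  74.2] 0.94
```

View pics/a2.png

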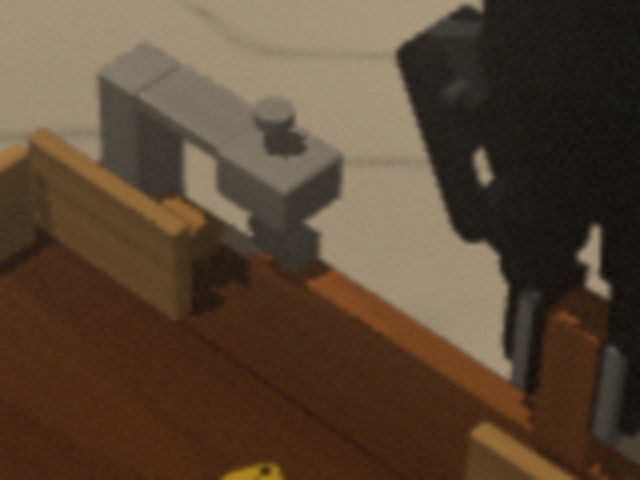

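The crop shows the catch with its button raised above the housing at about (275,110) in the crop. The tooth is under the bolt, so the bolt is riding on the ramp. I'll continue slowly.

Call:
{"api": "step_arm", "payload": {
  "deltas": [
    [[0,-0.001,0,0],[0,-0.001,0,0],[0,-0.001,0,0],[0,-0.001,0,0],[0,-0.001,0,0]]
  ]
}}

```text
time_s: 9.2
tool_pos: [565.0, 39.6, 59.6]
tcp_rot: [-0.017, 3.141, 0.009]
force: [-2.7, 9.5, 4.9]
gripper_width: 21.2
```

Call:
{"api": "step_arm", "payload": {
  "deltas": [
    [[0,-0.001,0,0],[0,-0.001,0,0],[0,-0.001,0,0],[0,-0.001,0,0],[0,-0.001,0,0]]
  ]
}}

```text
time_s: 9.7
tool_pos: [565.0, 32.7, 59.6]
tcp_rot: [-0.015, 3.142, 0.003]
force: [-2.4, 3.9, 5.9]
gripper_width: 21.0
```

Call:
{"api": "step_arm", "payload": {
  "deltas": [
    [[0,-0.001,0,0],[0,-0.001,0,0],[0,-0.001,0,0],[0,-0.001,0,0],[0,-0.001,0,0]]
  ]
}}

```text
time_s: 10.2
tool_pos: [565.1, 26.5, 59.5]
tcp_rot: [0.014, -3.141, 0.001]
force: [-3.0, 0.1, 5.5]
gripper_width: 21.1
```

```bash

python3 - <<'E'
from h import *
s=cams.camera("scene");print(get_obs()["force"])
cv2.imwrite("pics/a3.png",cv2.resize(s["img"][140:230,290:410],None,fx=5,fy=5,interpolation=2))
E
```

```text
[-2.5914911  -1.45778785  5.27723073]
```

View pics/a3.png

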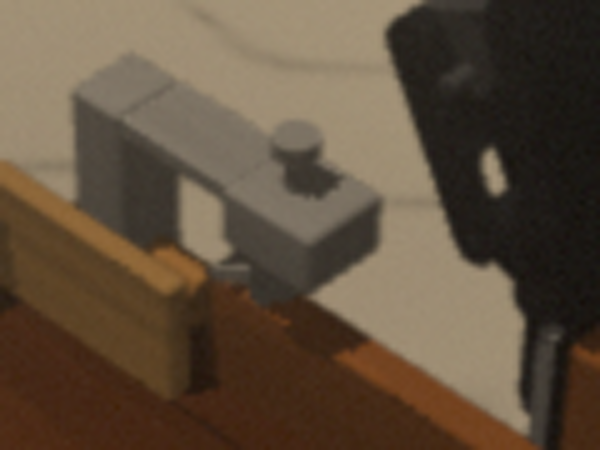

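The button stands even higher, at about (297,140) in the crop, so the bolt is on top of the tooth and hasn't dropped yet. I'll go on in small steps.

Call:
{"api": "step_arm", "payload": {
  "deltas": [
    [[0,-0.001,0,0],[0,-0.001,0,0],[0,-0.001,0,0],[0,-0.001,0,0],[0,0,0,0]]
  ]
}}

```text
time_s: 10.75
tool_pos: [565.1, 22.5, 59.5]
tcp_rot: [0.014, -3.141, 0.001]
force: [-1.9, 0.1, 5.4]
gripper_width: 21.3
```

Call:
{"api": "step_arm", "payload": {
  "deltas": [
    [[0,-0.001,0,0],[0,-0.001,0,0],[0,-0.001,0,0],[0,0,0,0],[0,0,0,0]]
  ]
}}

```text
time_s: 11.25
tool_pos: [565.1, 20.0, 59.5]
tcp_rot: [0.015, -3.141, -0.001]
force: [-2.6, 2.7, 5.2]
gripper_width: 21.1
```

```bash
cat >> h.py <<'E'
def button(s):
    "lowest row of darkest-vs-housing profile: strip at the button column"
    return s["img"][150:195,330:370].sum(2)
E
python3 - <<'E'
from h import *
s=cams.camera("scene");print(get_obs()["force"],get_obs()["tool_pos"])
cv2.imwrite("pics/a4.png",cv2.resize(s["img"][140:230,290:410],None,fx=5,fy=5,interpolation=2))
E
```

```text
[-2.3793824   2.36734234  5.34578527] [565.12859334  20.07095482  59.50058357]
```

View pics/a4.png

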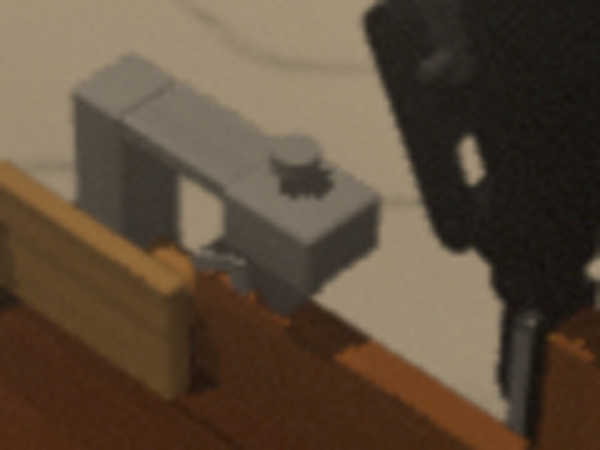

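The button has sunk partway, to about (297,152) in the crop. I'll measure the lift against the initial picture by template matching.

```bash
cat >> h.py <<'E'
def lift(s):
    a=cv2.imread("pics/scene0.png")
    T=cv2.resize(a[166:178,342:359],None,fx=8,fy=8,interpolation=2)
    W=cv2.resize(s["img"][156:186,336:364],None,fx=8,fy=8,interpolation=2)
    r=cv2.matchTemplate(W,T,cv2.TM_CCOEFF_NORMED);_,m,_,p=cv2.minMaxLoc(r)
    return round(m,3),p[0]/8-6,p[1]/8-10
E
python3 - <<'E'
from h import *
import numpy as np
for k in range(3):
    s=cams.camera("scene");print(lift(s),get_obs()["force"].round(1))
a3=cv2.resize(cv2.imread("pics/a3.png"),None,fx=.2,fy=.2,interpolation=3);im=np.zeros((480,640,3),np.uint8);im[140:230,290:410]=a3
print("a3",lift({"img":im}))
b=np.array([566.,-72,83]);print(pix(s,b),pix(s,b+[0,0,8]))
E
```

```text
(0.998, 0.0, 0.0) [-2.2  2.8  5.9]
(0.998, 0.0, 0.0) [-2.3  2.6  5.3]
(0.998, 0.0, 0.0) [-2.6  2.7  5.7]
a3 (0.926, -0.25, -2.75)
[348.65426297 176.76313081] [348.76104468 171.51340333]
```

The button is back in exactly its starting position (match 0.998, shift 0), so the bolt is down behind the tooth. Now I'll tug slowly towards +y.

Call:
{"api": "step_arm", "payload": {
  "deltas": [
    [[0,0.0005,0,0],[0,0.0005,0,0],[0,0.0005,0,0],[0,0.0005,0,0],[0,0.0005,0,0]]
  ]
}}

```text
time_s: 11.95
tool_pos: [565.1, 21.2, 59.4]
tcp_rot: [0.013, -3.141, 0.003]
force: [-1.6, -1.4, 5.6]
gripper_width: 21.2
```

Call:
{"api": "step_arm", "payload": {
  "deltas": [
    [[0,0.0005,0,0],[0,0.0005,0,0],[0,0.0005,0,0],[0,0,0,0],[0,0,0,0]]
  ]
}}

```text
time_s: 12.45
tool_pos: [565.1, 22.7, 59.4]
tcp_rot: [0.013, -3.141, 0.003]
force: [-2.3, -1.0, 5.2]
gripper_width: 21.7
```

Call:
{"api": "step_arm", "payload": {
  "deltas": [
    [[0,0.0005,0,0],[0,0.0005,0,0],[0,0.0005,0,0],[0,0,0,0],[0,0,0,0]]
  ]
}}

```text
time_s: 12.95
tool_pos: [565.1, 24.2, 59.4]
tcp_rot: [0.013, -3.141, 0.003]
force: [-2.5, -1.2, 5.3]
gripper_width: 21.2
```

Call:
{"api": "step_arm", "payload": {
  "deltas": [
    [[0,0.0005,0,0],[0,0.0005,0,0],[0,0.0005,0,0],[0,0,0,0],[0,0,0,0]]
  ]
}}

```text
time_s: 13.45
tool_pos: [565.1, 25.6, 59.4]
tcp_rot: [0.013, -3.141, 0.003]
force: [-2.1, -0.7, 5.1]
gripper_width: 21.3
```

Call:
{"api": "step_arm", "payload": {
  "deltas": [
    [[0,0.0005,0,0],[0,0.0005,0,0],[0,0.0005,0,0],[0,0,0,0],[0,0,0,0]]
  ]
}}

```text
time_s: 13.95
tool_pos: [565.1, 26.2, 59.4]
tcp_rot: [0.012, -3.141, 0.006]
force: [-3.0, -4.4, 5.1]
gripper_width: 21.6
```

Call:
{"api": "step_arm", "payload": {
  "deltas": [
    [[0,0.0005,0,0],[0,0.0005,0,0],[0,0.0005,0,0],[0,0,0,0],[0,0,0,0]]
  ]
}}

```text
time_s: 14.45
tool_pos: [565.1, 26.7, 59.4]
tcp_rot: [0.011, -3.141, 0.009]
force: [-2.1, -7.5, 5.0]
gripper_width: 20.9
```

Call:
{"api": "step_arm", "payload": {
  "deltas": [
    [[0,0.0005,0,0],[0,0.0005,0,0],[0,0.0003,0,0],[0,0,0,0],[0,0,0,0]]
  ]
}}

```text
time_s: 14.95
tool_pos: [565.1, 27.0, 59.4]
tcp_rot: [0.01, -3.141, 0.012]
force: [-3.1, -10.2, 5.4]
gripper_width: 21.1
```

Call:
{"api": "step_arm", "payload": {
  "deltas": [
    [[0,0,0,0],[0,0,0,0],[0,0,0,0],[0,0,0,0],[0,0,0,0]]
  ]
}}

```text
time_s: 15.45
tool_pos: [565.1, 27.0, 59.4]
tcp_rot: [0.011, -3.141, 0.012]
force: [-1.6, -8.3, 4.9]
gripper_width: 21.3
```

```bash
python3 - <<'E'
from h import *
for k in range(3):
    s=cams.camera("scene");print(lift(s),get_obs()["force"].round(1))
E
```

```text
(0.988, 0.75, 0.25) [ -2.5 -10.4   4.9]
(0.988, 0.75, 0.25) [-3.  -9.8  4.7]
(0.988, 0.75, 0.25) [-2.2 -9.8  4.4]
```

The pull is steady at about 10 N and the bolt isn't lifted. I'll hold a little longer, then ease off.

Call:
{"api": "step_arm", "payload": {
  "deltas": [
    [[0,0,0,0],[0,0,0,0],[0,0,0,0],[0,0,0,0],[0,0,0,0]]
  ]
}}

```text
time_s: 16.1
tool_pos: [565.1, 27.0, 59.3]
tcp_rot: [0.011, -3.141, 0.012]
force: [-1.8, -10.2, 4.3]
gripper_width: 21.4
```

Call:
{"api": "step_arm", "payload": {
  "deltas": [
    [[0,-0.001,0,0],[0,-0.001,0,0],[0,-0.001,0,0],[0,-0.001,0,0],[0,-0.0015,0,0]]
  ]
}}

```text
time_s: 16.6
tool_pos: [565.1, 25.4, 59.5]
tcp_rot: [0.014, -3.141, -0.0]
force: [-2.3, 2.7, 4.9]
gripper_width: 21.4
```

Call:
{"api": "step_arm", "payload": {
  "deltas": [
    [[0,-0.0005,0,0],[0,0,0,0],[0,0,0,0],[0,0,0,0],[0,0,0,0]]
  ]
}}

```text
time_s: 17.1
tool_pos: [565.1, 25.1, 59.5]
tcp_rot: [0.014, -3.141, -0.0]
force: [-2.4, 0.2, 5.1]
gripper_width: 21.8
```

Call:
{"api": "step_arm", "payload": {
  "deltas": [
    [[0,0,0,0],[0,0,0,0],[0,0,0,0],[0,0,0,0],[0,0,0,0]]
  ],
  "grip": 70
}}

```text
time_s: 17.6
tool_pos: [565.1, 25.0, 59.0]
tcp_rot: [0.014, -3.141, -0.0]
force: [-0.2, 0.4, -0.0]
gripper_width: 59.2
```

Call:
{"api": "step_arm", "payload": {
  "deltas": [
    [[0,0,-0.01,0],[0,0,-0.02,0],[0,0,-0.025,0],[0,0,-0.025,0],[0,0,-0.02,0]]
  ]
}}

```text
time_s: 18.1
tool_pos: [565.9, 25.0, 162.0]
tcp_rot: [-0.014, 3.139, -0.0]
force: [0.5, 0.2, 0.1]
gripper_width: 59.9
```

Call:
{"api": "step_arm", "payload": {
  "deltas": [
    [[0,0,0,0],[0,0,0,0],[0,0,0,0],[0,0,0,0],[0,0,0,0]]
  ]
}}

```text
time_s: 18.6
tool_pos: [564.4, 25.0, 157.8]
tcp_rot: [0.014, -3.139, -0.0]
force: [0.8, 0.5, 0.4]
gripper_width: 59.6
```

```bash
python3 - <<'E'
from h import *
o=get_obs();print(o["force"].round(1),o["tool_pos"])
s=cams.camera("scene");print(lift(s))
for t in("tooth","grip","die","owl"):
    for d in cams.landmark_of(s,t)[:1]:print(t,np.round(d["location"],1),d["conf"])
cv2.imwrite("pics/end.png",cv2.resize(s["img"][130:430,160:520],None,fx=2,fy=2))
E
```

```text
[0.8 0.5 0.4] [564.35614819  25.03440295 157.82928137]
(0.998, 0.0, 0.0)
tooth [566.4 -80.2  46.3] 0.83
grip [566.1  28.   76.6] 0.69
die [629.2 -16.6  10.6] 0.56
owl [700.2  68.3   5.7] 0.71
```

View pics/end.png

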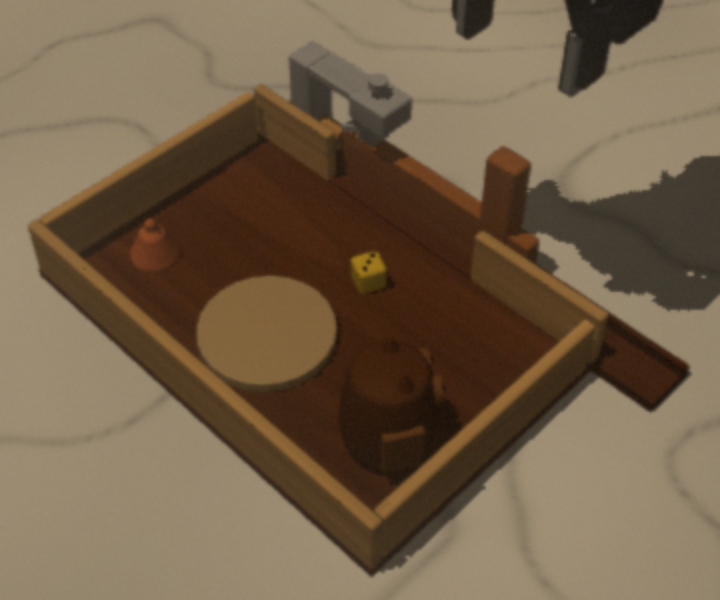

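The gate is shut with the tooth just past the bolt at about (360,130) in the crop. The button is down, the gripper is clear and the pen contents look undisturbed. I'll hand the job in.

```bash
python3 -c "
from h import *
print(env.close_job())"
```

```text
the job is handed in; nothing more can be done
None
```

The gate is shut and latched, and the catch held when I tugged it. I handed the job in at about 19 s of the 70 s allowed; no verdict was reported.

- **Closing:** I gripped the handle from above and slid the gate about 75 mm. The bolt rode over the tooth with a peak push of about 9.5 N and dropped. The largest force read after the drop was about 3 N, so the bumper was not rammed.
- **Tug:** I pulled back until the tooth bore on the bolt and held for about 1.2 s. The force readings were mostly 9.8–10.4 N, with one at 8.3 N that looks like sensor noise. Less the 1.5 N drag, that puts about 8.5 N on the catch. This is worked out, as catch force is not measured directly. The picture during the pull showed the bolt pulled sideways slightly in its slot, but not lifted.
- **Letting go:** I eased the gate about 2 mm back off the bolt, opened the gripper and raised it about 100 mm. Force on the tool read about zero.
- **Last checks:** The catch button matches its starting picture (0.998, no shift), so the bolt is down. I estimate the gate at about 5 mm open from the tool position, not measured directly. The pen contents look unmoved in the final picture. The network's handle reading was 3 mm off the tool position, within its accuracy.

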